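# Square up two nest blocks in the locating square

## Task

With the fingertips, push the two low oblong nest blocks along the bench into the locating square, without lifting or tipping them: the larger one fully home in the corner, its long side against the long strip and its end against the short strip, and the smaller one next to it in the same way, long side against the long strip and its end touching the end of the larger block. Leave the tall block, the tweezers, the pliers and the hex key where they are.

Things in the scene. Friction and masses are not known exactly. Their poses are not given: they have to be found in the camera images.
- square: L-shaped steel locating square, fixed: two strips 16 mm wide, 14 mm high (push blocks low, or they tip over it). Origin: inside corner at bench height. The long strip's working face is plane x = 0, from the corner to y = -270 mm; the short strip's is plane y = 0, to x = -120 mm. Blocks belong at negative x and y. +x points away from the robot, +y to its left, turned by up to 0.2 rad.
- block_long: larger oblong nest block, bare pale grey, two dark holes on top: 30 mm (x) by 48 mm (y, long axis) by 22 mm high, 0.09 kg, loose. Origin: centre of underside. Home: origin 15 mm from the long strip's face, 24 mm from the short one's. Starts 90 to 130 mm in front of the long strip, within 0.4 rad of parallel to it; which oblong block is nearer the corner varies.
- block_short: smaller oblong nest block, bare cream, two dark holes on top: 22 mm (x) by 34 mm (y, long axis) by 18 mm high, 0.11 kg, loose. Origin: centre of underside. Home: origin 11 mm from the long strip's face, 65 mm from the short one's. Starts like the larger one.
- block_tall: the tall upright nest block, 25 x 25 mm and 30 mm high, loose, standing to the right of the two others; not part of the job. Origin: centre of its underside.
- tweezers_1: pale tweezers, 123 mm long along their y, 18 mm wide, 10 mm high, loose behind the long strip; to be left alone. Origin: centre of the underside.
- pliers_1: red-handled pliers, 173 mm long along their y, 51 mm wide, 11 mm high, loose at the right; to be left alone. Origin: centre of the underside.
- hex_key_1: black hex key, 84 mm long along its y, 28 mm wide, 5 mm high, loose at the front left; to be left alone. Origin: centre of the underside.
Not all that is in view belongs to the job. What is shaped like the block_short but purple is not meant.

How it is judged:
At the end, for the whole second after the job is handed in: Both oblong blocks lie flat and at rest on the bench with their long axes within 0.07 rad of the long strip; the larger is within 3.5 mm of both strips, the smaller within 3.5 mm of the long strip and its origin no more than 70.5 mm from the short strip's face (65 mm when everything touches) (x of block_long in the frame of square between -0.0185 and -0.012 m and y of block_long in the frame of square between -0.0275 and -0.021 m and x of block_short in the frame of square between -0.0145 and -0.008 m and y of block_short in the frame of square between -0.0705 and -0.062 m and angle between the y axis of each of block_long, block_short and the y axis of square, either way round below 0.07 rad and height (world z) of each of block_long, block_short below 0.004 m and angle between each of block_long, block_short's own z axis and vertical below 0.06 rad and linear speed of each of block_long, block_short below 0.01 m/s).
It fails at once if a nest block is lifted off the bench (height (world z) of any of block_long, block_short above 0.01 m).
It fails at once if a nest block is tipped over (angle between any of block_long, block_short's own z axis and vertical above 0.35 rad).
It fails at once if the tall block, the tweezers, the pliers or the hex key is shifted by more than 15 mm (distance of any of block_tall, tweezers_1, pliers_1, hex_key_1 from where it was at the start of the episode above 0.015 m).
It also fails if it takes over 70 s, if anything falls off the work surface, if the arm or the gripper's body presses on something with over 40 N, if the wrist force passes 120 N, or if a joint passes its speed limit or range.

## Robot

A 6-joint arm with a two-finger parallel gripper is mounted at the origin on a cart in front of the work surface, level with it; the furniture and walls round the work are solid. World frame = base frame: x ahead of the robot, y to its left, z up, the work surface at z = 0. Lengths are in m, angles in rad, forces in N, time in s.
With the tool pointing down it reaches from about 0.275 to 0.85 m from the base axis. Payload 19 kg.
Tool frame: the origin (TCP) lies at the very end of the fingers, on their centre line; the grasp point (between the pads) lies 19 mm behind it; z points along the fingers, y is the line along which they close (so a half turn about z gives the same grasp; the last joint's range is limited). The gripper opens to 85 mm and grips with 20 to 120 N. Pads are 22 mm wide; open, the fingers measure 114 mm over their backs; the gripper's body (76 mm by 85 mm) begins 54 mm behind the grasp point. The pads swing forward as they close: fully open they stand 13 mm farther back than shut.
Start: joints at [1.062, 0.15, 1.437, -0, 1.554, -0.134], TCP at [0.211, 0.535, 0.231] pointing down, gripper open.
Joint ranges: [-2.8, 2.8], [-0.68, 2.1], [0.12, 2.68], [-1.39, 4.53], [0.16, 2.79], [-2.81, 2.81]. Speed limits (rad/s): [1.89, 1.89, 2.22, 3.01, 3.01, 3.01].

## Interface

Orientations are given as a unit quaternion [w, x, y, z].
In Python, from station import arm gives the robot as it stands.
- The arm moves only by the tool play_rows, never from a script. Its argument "steps" is text: rows parted by semicolons, each of 7 numbers parted by spaces: the shift along the world's x, y, z in units of 25 mm (1.0 is 25 mm), then the turn, a rotation vector about the world's x, y, z in units of 8 degrees (1.0 is 8 degrees), then the finger opening in mm, from 0 to 85.4. A call has exactly 8 rows; each row shifts and turns the commanded pose from where the row before left it; what a row does not reach is not made up. A row lasts 1/10 s, in which the tool goes at most 50 mm and 8.59 degrees, less where a joint would pass 70% of its speed; a pose out of reach is approached as far as the arm can. A call is refused whole if a number of a shift passes 1 or a number of a turn 1, either way. A call with a gripper value outside its range is refused whole. The fingers move at their own pace and stop on an object; "grip_force" is the grip in N (left out, the last holds). Time passes only in rows, so rows that do not move let the fingers close, or fill a call up. It gives the time, the measured TCP pose, the force, the opening and the grip force at its end, in the units of the state.
- arm.state(): the state, without advancing time (a new reading comes with each control period).
- arm.snapshot(name): name is "scene" or "top" or "wrist"; returns a dict with "image" (420x560x3 uint8, red, green, blue), "range_z" (420x560 float32, m along the optical axis (not along the pixel's ray), 0 where there is no reading), "camera_matrix" (3x3 intrinsics, pixels), "dist" ([k1, k2, p1, p2, k3] as OpenCV has them; the pictures are not rectified), "R" (3x3) and "t" (3): a world point X has camera coordinates R X + t. Camera axes: x right, y down, z forward; pixel columns grow to the right and rows downward; lengths in m; the calibration is good to about 2 mm. A picture is of the moment at which its call begins.
- arm.hand_in(): hands the job in; it is judged then, once.
The state is a dict: "t": time; "joint_pos": joint angles; "joint_vel": joint speeds; "joint_efforts": joint torques, N m; "tcp_pos": TCP position; "ee_rot": TCP orientation; "contact_force": force on the tool from outside, world axes, zero at the start; "moment": the same for the moment, N m; "finger_gap": finger opening in m; "finger_force": force on a finger pad.
Only numpy, scipy, OpenCV 4.12 (cv2) and the standard library are available. Lean on these libraries where they do the work, as an engineer would, in place of code of your own. Each camera call takes 0.05 s, during which the arm holds its last target. There are 200 camera calls.

## Working session

There is one attempt and no reset: what is moved stays moved. The work goes in short steps, Python scripts to look and compute and a tool call to move; the robot and the scene stay as the last step left them, time stands still between calls to the robot, and variables do not carry over. Pictures are saved under pics/ and viewed, at most 10 in all, crops included, and the job is handed in when it is done.

Besides the shell and the picture viewer there is one more tool, called after ">>>" by a JSON object that holds its "op" and its "data". play_rows: Moves the arm, as the interface text tells. Its arguments: {"type":"object","properties":{"steps":{"type":"string"},"grip_force":{"type":"number"}},"required":["steps"]}

```bash
mkdir -p pics
python3 - <<'E'
from station import arm
import cv2,numpy as np
for n in ["top","scene"]:
    s=arm.snapshot(n); cv2.imwrite(f"pics/{n}0.png",s["image"][:,:,::-1]); np.savez(f"{n}0.npz",**s)
    print(n,s["camera_matrix"].tolist(),s["dist"],s["R"].tolist(),s["t"])
print(arm.state())
E
```

```text
top [[412.7924115787467, 0.0, 283.6605810313799], [0.0, 412.7924115787467, 206.40548409590428], [0.0, 0.0, 1.0]] [0.03373151 0.         0.         0.         0.        ] [[0.007479343059695888, -0.9999565937578135, -0.005556080242938929], [-0.9958592352707624, -0.0069450546506377945, -0.09064297955071662], [0.09060045779866319, 0.006211023761848945, -0.9958679532099132]] [-0.02564097  0.57957251  0.84063657]
scene [[518.6371996496913, 0.0, 281.013595529711], [0.0, 518.6371996496913, 216.84567229548736], [0.0, 0.0, 1.0]] [-0.00970808  0.          0.          0.          0.        ] [[0.7570730470627506, -0.6530993690068883, 0.01736708420911924], [-0.43023437188004776, -0.5183802570937337, -0.7390401168464507], [0.4916693875604855, 0.5520354365964552, -0.6734375175750593]] [-0.4383643   0.24653405  0.81855971]
{'t': 0.1, 'joint_pos': array([ 1.06195031e+00,  1.50909640e-01,  1.43795226e+00,  4.39652744e-05,
        1.55380191e+00, -1.33992529e-01]), 'joint_vel': array([ 7.13938232e-05, -1.12493832e-03, -4.17083674e-04, -8.58637808e-05,
        1.27130807e-04,  1.77275186e-04]), 'joint_efforts': array([ 4.56841357e-03, -7.14373112e+01, -5.71790707e+01, -1.06089874e-04,
        7.23736739e-03,  2.41422276e-05]), 'tcp_pos': array([0.21042099, 0.53487791, 0.23075817]), 'ee_rot': array([-1.90050558e-04,  1.86331677e-01,  9.82486752e-01, -5.01208230e-04]), 'contact_force': array([-0.36057299,  1.11649415, -0.63870591]), 'moment': array([-0.02308443, -0.01342404,  0.01468667]), 'finger_force': 0.0, 'finger_gap': 0.0852637495283117}
```

View pics/top0.png

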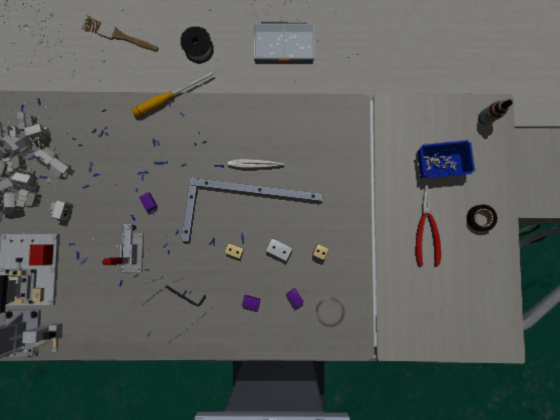

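The top view shows the square's corner near (195,188), with the long strip running to (322,197). The short block is at (235,252), the long block at (279,250) and the tall block at (320,252). The purple decoys at (252,302) and (295,298) are in front of them. Next I'll measure poses.

```bash
cat > h.py <<'E'
import cv2,numpy as np
def rect(s,z,x0=.3,x1=.62,y0=-.2,y1=.3,ppm=1600):
    """orthophoto at plane height z; col: y1->y0, row: x1->x0"""
    xs=np.arange(x1,x0,-1/ppm); ys=np.arange(y1,y0,-1/ppm)
    X=np.stack([np.repeat(xs[:,None],len(ys),1),np.repeat(ys[None],len(xs),0),np.full((len(xs),len(ys)),z)],-1).reshape(-1,3)
    p,_=cv2.projectPoints(X,cv2.Rodrigues(s["R"])[0],s["t"],s["camera_matrix"],s["dist"])
    p=p.reshape(len(xs),len(ys),2).astype(np.float32)
    return cv2.remap(s["image"],p[...,0],p[...,1],cv2.INTER_CUBIC)
def cloud(s):
    h,w=s["range_z"].shape; u,v=np.meshgrid(np.arange(w),np.arange(h))
    n=cv2.undistortPoints(np.stack([u,v],-1).reshape(-1,1,2).astype(np.float32),s["camera_matrix"],s["dist"]).reshape(h,w,2)
    z=s["range_z"]; P=np.stack([n[...,0]*z,n[...,1]*z,z],-1)
    return (P-s["t"])@s["R"]
def blobs(s,zmin,zmax,x0=.3,x1=.62,y0=-.2,y1=.3,amin=20):
    P=cloud(s); m=(P[...,2]>zmin)&(P[...,2]<zmax)&(P[...,0]>x0)&(P[...,0]<x1)&(P[...,1]>y0)&(P[...,1]<y1)&(s["range_z"]>0)
    n,l=cv2.connectedComponents(m.astype(np.uint8))
    for i in range(1,n):
        k=l==i
        if k.sum()<amin: continue
        Q=P[k]; r=cv2.minAreaRect((Q[:,:2]*1000).astype(np.float32)); 
        vv,uu=np.nonzero(k)
        print("px",int(uu.mean()),int(vv.mean()),"n",k.sum(),"z",np.median(Q[:,2]).round(4),"mean",Q.mean(0)[:2].round(4),"rect",np.round(r[0],1),np.round(r[1],1),round(r[2],1),"rgb",s["image"][k].mean(0).astype(int))
E
python3 - <<'E'
from h import *
for n in ["top","scene"]:
    s=dict(np.load(n+"0.npz")); print(n); blobs(s,.008,.05)
    cv2.imwrite(f"pics/{n}_o.png",rect(s,.014)[:,:,::-1])
    P=cloud(s); print([P[v,u].round(4).tolist() for u,v in ([(260,270),(340,220)] )])
E
```

```text
top
px 188 213 n 426 z 0.0143 mean [0.5634 0.1803] rect [563.3 180.7] [ 16.6 114.3] 83.6 rgb [ 98 102 111]
px 280 192 n 587 z 0.014 mean [ 0.6102 -0.0149] rect [614.5  10.4] [227.3  16.1] 83.6 rgb [104 108 118]
px 147 201 n 188 z 0.0183 mean [0.5895 0.2668] rect [589.8 267.7] [34.3 22. ] 26.9 rgb [62 26 92]
px 133 248 n 528 z 0.0196 mean [0.4904 0.2906] rect [490.6 288.5] [100.2  22.8] 0.4 rgb [93 94 97]
px 278 249 n 338 z 0.022 mean [ 0.4901 -0.0112] rect [490.  -11.4] [47.7 29.9] 64.0 rgb [136 139 142]
px 233 250 n 174 z 0.0181 mean [0.4868 0.0828] rect [486.9  83.3] [33.9 21.8] 70.9 rgb [147 132  93]
px 319 251 n 155 z 0.0301 mean [ 0.4863 -0.097 ] rect [486.  -97.5] [24.6 25.2] 65.6 rgb [142 128  90]
px 294 297 n 180 z 0.0182 mean [ 0.3907 -0.0452] rect [390.1 -45.3] [33.9 21.8] 34.1 rgb [67 28 98]
px 250 301 n 189 z 0.0184 mean [0.3811 0.0458] rect [380.6  46.3] [34.2 22. ] 75.5 rgb [64 26 95]
[[0.4456, 0.0281, 0.0002], [0.5535, -0.1427, 0.0016]]
scene
px 171 159 n 549 z 0.0217 mean [0.492  0.2894] rect [493.  287.9] [103.3  24.2] 0.0 rgb [121 122 122]
px 212 151 n 134 z 0.0199 mean [0.5892 0.2634] rect [593.5 266.2] [39.6 24.1] 23.4 rgb [ 90  51 115]
px 224 173 n 334 z 0.0157 mean [0.562  0.1775] rect [564.  179.2] [ 22.2 112.3] 83.4 rgb [119 122 126]
px 301 211 n 503 z 0.0156 mean [ 0.6096 -0.0277] rect [613.3  -2.9] [207.2  18. ] 84.6 rgb [126 128 133]
px 223 208 n 165 z 0.0198 mean [0.4867 0.0785] rect [488.9  82.2] [38.6 22.6] 71.6 rgb [166 156 128]
px 252 231 n 354 z 0.0238 mean [ 0.4889 -0.0172] rect [492.  -13.6] [50.9 31. ] 64.1 rgb [162 163 163]
px 190 241 n 199 z 0.0195 mean [0.3801 0.0416] rect [381.7  44.8] [38.5 21.9] 75.0 rgb [ 97  56 122]
px 279 255 n 253 z 0.0302 mean [ 0.4844 -0.1034] rect [487.7 -99.5] [27.8 25.7] 64.6 rgb [149 139 113]
px 221 265 n 228 z 0.0195 mean [ 0.3899 -0.0495] rect [391.8 -46.9] [35.9 22.7] 35.1 rgb [100  57 125]
[[0.4449, -0.0944, 0.0045], [0.6645, -0.0913, 0.0018]]
```

View pics/top_o.png

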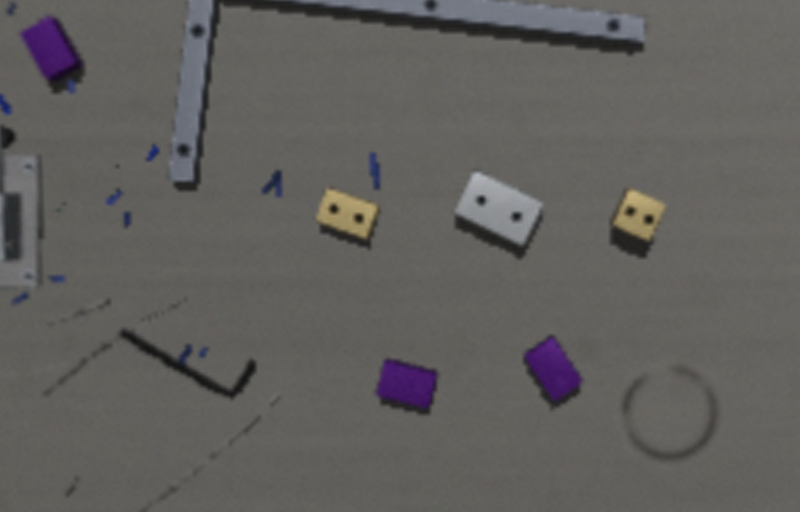

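View pics/scene0.png

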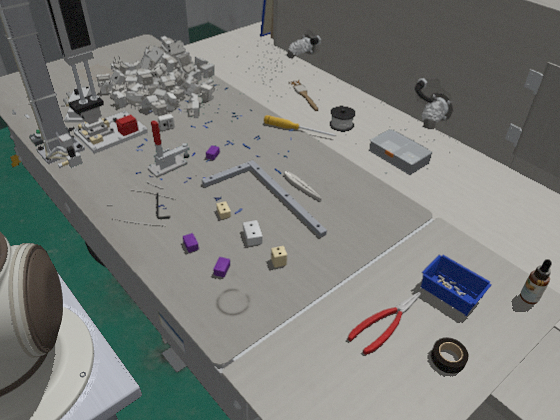

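Both cameras agree on the block poses. Now I'll fit the square precisely and convert everything to its frame.

```bash
cat >> h.py <<'E'
def square(s):
    P=cloud(s)
    ok=(abs(P[...,2]-.0143)<.004)&(s["range_z"]>0)
    L=P[ok&(abs(P[...,0]-(.614+.112*(P[...,1]-.01)))<.014)&(P[...,1]>-.1)&(P[...,1]<.15)][:,:2]
    S=P[ok&(abs(P[...,1]-.1807+.112*(P[...,0]-.563))<.014)&(P[...,0]>.51)&(P[...,0]<.60)][:,:2]
    fl=cv2.fitLine((L*1000).astype(np.float32),cv2.DIST_HUBER,0,.01,.01).ravel(); fs=cv2.fitLine((S*1000).astype(np.float32),cv2.DIST_HUBER,0,.01,.01).ravel()
    d=fl[:2]*np.sign(fl[1]); e=fs[:2]*np.sign(fs[0]); print("dirs",d,e)
    psi=np.arctan2(-d[0],d[1]); x=np.array([np.cos(psi),np.sin(psi)]); y=np.array([-x[1],x[0]])
    a=fl[2:]@x-8; b=fs[2:]@y-8
    return psi, x*a+y*b
PSI,O=None,None
def fr(psi,o,p):
    x=np.array([np.cos(psi),np.sin(psi)]); y=np.array([-x[1],x[0]]); q=np.asarray(p)-o; return np.array([q@x,q@y])
E
python3 - <<'E'
from h import *
s=dict(np.load("top0.npz")); psi,o=square(s); print(psi,np.degrees(psi),o)
for p in [(490,-11.4),(486.9,83.3),(486,-97.5),(210.4,534.9)]: print(p,fr(psi,o,p))
c,sn=np.cos(psi),np.sin(psi)
for q in [(-120,-210),(-150,-212)]: print(q, o+np.array([c*q[0]-sn*q[1],sn*q[0]+c*q[1]]))
E
```

```text
dirs [0.1150523  0.99335945] [ 0.9929146  -0.11883006]
-0.11530765 -6.6066413 [624.2264  165.39307]
(490, -11.4) [-112.99459212 -191.06211696]
(486.9, 83.3) [-126.9694597   -97.34763952]
(486, -97.5) [-107.06202643 -277.05057452]
(210.4, 534.9) [-453.59096768  319.44152416]
(-120, -210) [480.86224  -29.406143]
(-150, -212) [450.83136 -27.9413 ]
```

>>> {"op": "play_rows", "data": {"steps": "0.4 -0.9 0 0 0 0.23 0;0.4 -0.9 0 0 0 0.23 0;0.4 -0.9 0 0 0 0.23 0;0.4 -0.9 0 0 0 0.23 0;0.4 -0.9 0 0 0 0.23 0;0.4 -0.9 0 0 0 0.23 0;0.4 -0.9 0 0 0 0.23 0;0.4 -0.9 0 0 0 0.25 0", "grip_force": 20}}

```text
t: 0.9
tcp_pos: [0.2906, 0.3541, 0.231]
ee_rot: [-0.0, 0.057, 0.998, -0.0]
contact_force: [0.2, 0.1, 0.4]
finger_gap: -0.0002
finger_force: 0.0
```

>>> {"op": "play_rows", "data": {"steps": "0.4 -0.9 0 0 0 0 0;0.4 -0.9 0 0 0 0 0;0.4 -0.9 0 0 0 0 0;0.4 -0.9 0 0 0 0 0;0.4 -0.9 0 0 0 0 0;0.4 -0.9 0 0 0 0 0;0.4 -0.9 0 0 0 0 0;0.4 -0.9 0 0 0 0 0"}}

```text
t: 1.7
tcp_pos: [0.3706, 0.1741, 0.2311]
ee_rot: [-0.0, 0.057, 0.998, -0.0]
contact_force: [0.5, 1.1, 0.3]
finger_gap: 0.0002
finger_force: 0.0
```

>>> {"op": "play_rows", "data": {"steps": "0.4 -0.9 0 0 0 0 0;0.4 -0.9 0 0 0 0 0;0.4 -0.9 0 0 0 0 0;0.4 -0.9 -0.5 0 0 0 0;0.4 -0.9 -0.8 0 0 0 0;0.4 -0.9 -0.8 0 0 0 0;0.0 -0.9 -0.8 0 0 0 0;0.0 -0.9 -0.8 0 0 0 0"}}

```text
t: 2.5
tcp_pos: [0.4303, -0.0059, 0.1377]
ee_rot: [-0.0, 0.058, 0.998, -0.0]
contact_force: [1.3, -0.0, 0.3]
finger_gap: -0.0
finger_force: 0.0
```

>>> {"op": "play_rows", "data": {"steps": "0.3 -0.18 -0.6 0 0 0 0;0.3 0 -0.7 0 0 0 0;0 0 -0.8 0 0 0 0;0 0 -0.8 0 0 0 0;0 0 -0.8 0 0 0 0;0 0 -0.7 0 0 0 0;0 0 -0.5 0 0 0 0;0 0 -0.35 0 0 0 0"}}

```text
t: 3.3
tcp_pos: [0.4452, -0.0094, 0.0066]
ee_rot: [-0.0, 0.058, 0.998, 0.0]
contact_force: [-0.1, 0.2, 0.4]
finger_gap: -0.0
finger_force: 0.0
```

```bash
cat >> h.py <<'E'
PSI,O=-.1153,np.array([624.2,165.4])
def obs(name):
    from station import arm
    s=arm.snapshot("top"); p=arm.state()["tcp_pos"]*1000; print("tcp",p.round(1),"sq",fr(PSI,O,p[:2]).round(1),"F",arm.state()["contact_force"].round(1))
    S=s["image"].astype(int); P=cloud(s)
    for nm,z in (("long",.022),("short",.0181)):
        m=(abs(P[...,2]-z)<.003)&(P[...,0]>.42)&(P[...,0]<.64)&(P[...,1]>-.08)&(P[...,1]<.18)
        sat=S[...,0]-S[...,2]; m&=(abs(sat)<25 if nm=="long" else sat>25)
        n,l,st,_=cv2.connectedComponentsWithStats(m.astype(np.uint8),connectivity=4)
        if n<2: continue
        Q=P[l==1+np.argmax(st[1:,4])][:,:2]*1000
        r=cv2.minAreaRect(Q.astype(np.float32)); a=r[2] if r[1][0]>r[1][1] else r[2]-90
        print(nm,len(Q),"sq",fr(PSI,O,r[0]).round(1),"size",np.round(r[1],1),"rel yaw",round((a-90-np.degrees(PSI)+90)%180-90,1))
    cv2.imwrite(f"pics/{name}.png",rect(s,.02,.42,.64,-.12,.2,2500)[:,:,::-1])
E
python3 -c "
from h import *
obs('a')"
```

```text
tcp [444.8  -9.3   5.8] sq [-158.1 -194.2] F [-2.1  0.8 -2.6]
long 119 sq [-103.8 -192.9] size [47.8 15.1] rel yaw -10.8
```

View pics/a.png

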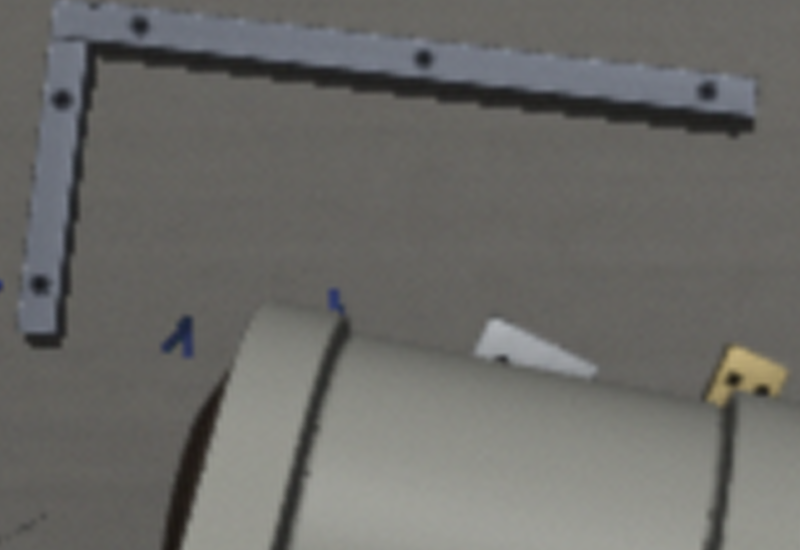

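The arm hides the near half of the long block, which is at about (535,345), but the pusher is clear of it. I'll push towards the long strip.

>>> {"op": "play_rows", "data": {"steps": "0.3 -0.034 0 0 0 0 0;0.3 -0.034 0 0 0 0 0;0.3 -0.034 0 0 0 0 0;0.3 -0.034 0 0 0 0 0;0.4 -0.046 0 0 0 0 0;0.4 -0.046 0 0 0 0 0;0.4 -0.046 0 0 0 0 0;0.4 -0.046 0 0 0 0 0"}}

```text
t: 4.15
tcp_pos: [0.5164, -0.0176, 0.0075]
ee_rot: [-0.0, 0.058, 0.998, -0.0]
contact_force: [-1.3, -0.3, 0.3]
finger_gap: -0.0
finger_force: 0.6
```

>>> {"op": "play_rows", "data": {"steps": "0.25 -0.03 0 0 0 0 0;0.25 -0.03 0 0 0 0 0;0.25 -0.03 0 0 0 0 0;0.2 -0.02 0 0 0 0 0;0.2 -0.02 0 0 0 0 0;0.1 -0.01 0 0 0 0 0;0 0 0 0 0 0 0;0 0 0 0 0 0 0"}}

```text
t: 4.95
tcp_pos: [0.5467, -0.0209, 0.0075]
ee_rot: [-0.0, 0.058, 0.998, -0.0]
contact_force: [-0.4, 0.5, -0.4]
finger_gap: -0.0001
finger_force: 0.0
```

```bash
python3 -c "
from h import *
obs('b')
from station import arm
cv2.imwrite('pics/bs.png',arm.snapshot('scene')['image'][100:300,120:400,::-1].repeat(2,0).repeat(2,1))"
```

```text
tcp [546.6 -20.9   7.5] sq [ -55.7 -194. ] F [ 0.3  0.3 -0.2]
long 1 sq [  8.  -27.1] size [0. 0.] rel yaw 6.6
short 38 sq [-129.5 -110. ] size [ 8.1 21.1] rel yaw 80.6
```

View pics/bs.png

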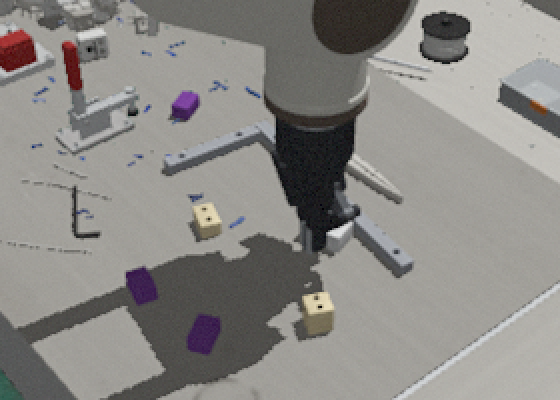

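The block (340,235 in the crop) is ahead of the fingers, close to the strip. I'll press it home gently.

>>> {"op": "play_rows", "data": {"steps": "0.1 -0.01 0 0 0 0 0;0.1 -0.01 0 0 0 0 0;0.1 -0.01 0 0 0 0 0;0.1 -0.01 0 0 0 0 0;0.05 -0.01 0 0 0 0 0;0.05 -0.005 0 0 0 0 0;0 0 0 0 0 0 0;0 0 0 0 0 0 0"}}

```text
t: 5.85
tcp_pos: [0.5568, -0.0218, 0.0068]
ee_rot: [-0.003, 0.057, 0.998, 0.0]
contact_force: [-22.5, 2.6, 11.0]
finger_gap: 0.0
finger_force: 9.7
```

>>> {"op": "play_rows", "data": {"steps": "0.04 -0.005 0 0 0 0 0;0 0 0 0 0 0 0;0.04 -0.005 0 0 0 0 0;0 0 0 0 0 0 0;0.04 -0.005 0 0 0 0 0;0 0 0 0 0 0 0;0 0 0 0 0 0 0;0 0 0 0 0 0 0"}}

```text
t: 6.65
tcp_pos: [0.5578, -0.0218, 0.0064]
ee_rot: [-0.005, 0.057, 0.998, 0.0]
contact_force: [-39.0, 5.8, 20.4]
finger_gap: 0.0001
finger_force: 17.2
```

>>> {"op": "play_rows", "data": {"steps": "-0.4 0.046 0 0 0 0 0;-0.4 0.046 0 0 0 0 0;-0.11 -0.95 0 0 0 0 0;-0.11 -0.95 0 0 0 0 0;0.5 -0.06 0 0 0 0 0;0.5 -0.06 0 0 0 0 0;0.5 -0.06 0 0 0 0 0;0.2 -0.02 0 0 0 0 0"}}

```text
t: 7.45
tcp_pos: [0.58, -0.0731, 0.0076]
ee_rot: [0.0, 0.058, 0.998, -0.0]
contact_force: [-0.3, 0.2, 0.6]
finger_gap: 0.0001
finger_force: 0.0
```

```bash
python3 -c "
from h import *
obs('c')"
```

```text
tcp [580.1 -73.1   7.6] sq [ -16.3 -241.9] F [-0.8  1.  -0.4]
long 3 sq [ -39.7 -176. ] size [1.6 3. ] rel yaw 53.1
short 135 sq [-126.5  -95.3] size [29.2 21.6] rel yaw -12.7
```

View pics/c.png

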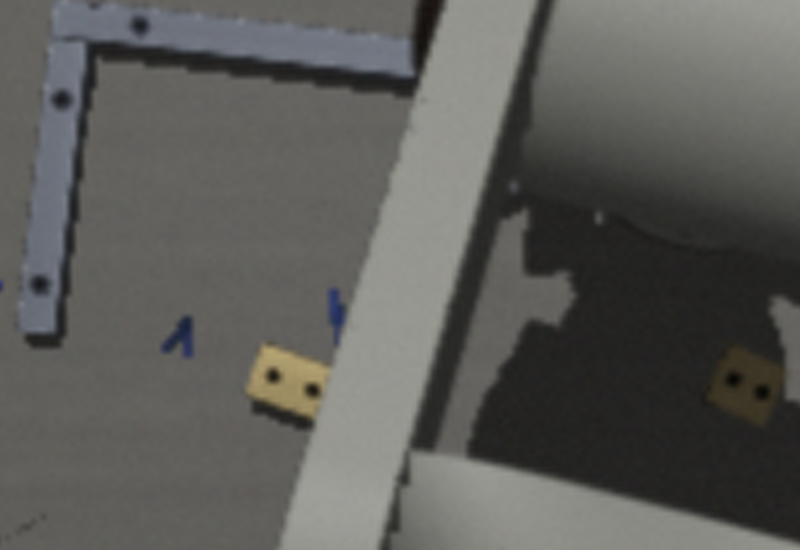

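The long block and fingers are hidden by the arm, and the short block is undisturbed at (290,385). Now I'll slide the long block along the strip.

>>> {"op": "play_rows", "data": {"steps": "0.045 0.4 0 0 0 0 0;0.045 0.4 0 0 0 0 0;0.045 0.4 0 0 0 0 0;0.045 0.4 0 0 0 0 0;0.045 0.4 0 0 0 0 0;0.045 0.4 0 0 0 0 0;0.045 0.4 0 0 0 0 0;0.045 0.4 0 0 0 0 0"}}

```text
t: 8.3
tcp_pos: [0.5883, 0.008, 0.0075]
ee_rot: [-0.0, 0.057, 0.998, -0.0]
contact_force: [0.8, -0.8, -0.9]
finger_gap: 0.0001
finger_force: 0.4
```

>>> {"op": "play_rows", "data": {"steps": "0.045 0.4 0 0 0 0 0;0.045 0.4 0 0 0 0 0;0.045 0.4 0 0 0 0 0;0.045 0.4 0 0 0 0 0;0.04 0.35 0 0 0 0 0;0.03 0.3 0 0 0 0 0;0.03 0.3 0 0 0 0 0;0 0 0 0 0 0 0"}}

```text
t: 9.1
tcp_pos: [0.5953, 0.0717, 0.0075]
ee_rot: [0.0, 0.057, 0.998, 0.0]
contact_force: [-0.6, -0.4, -0.0]
finger_gap: 0.0003
finger_force: 0.0
```

```bash
python3 -c "
from h import *
obs('d')"
```

```text
tcp [595.3  71.2   7.5] sq [-17.9 -96.9] F [-0.2 -0.8 -0.3]
long 12 sq [-126.   -88.1] size [12.9  4.3] rel yaw -60.5
```

View pics/d.png

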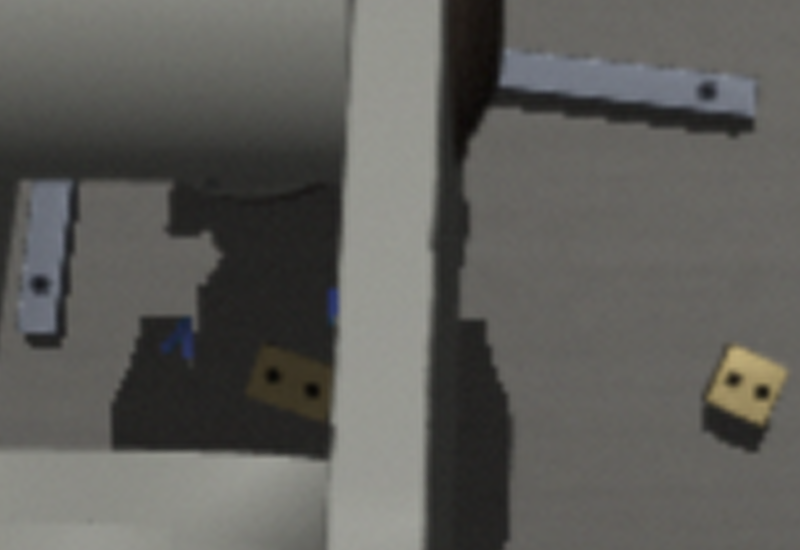

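The block isn't visible behind the tool, so it is being carried along under the arm. I'll push on into the corner and watch the force.

>>> {"op": "play_rows", "data": {"steps": "0.03 0.25 0 0 0 0 0;0.03 0.25 0 0 0 0 0;0.03 0.25 0 0 0 0 0;0.02 0.2 0 0 0 0 0;0.02 0.15 0 0 0 0 0;0.01 0.1 0 0 0 0 0;0 0 0 0 0 0 0;0 0 0 0 0 0 0"}}

```text
t: 9.95
tcp_pos: [0.5987, 0.1008, 0.0075]
ee_rot: [-0.0, 0.057, 0.998, -0.0]
contact_force: [0.9, 0.0, 0.1]
finger_gap: 0.0002
finger_force: 0.0
```

>>> {"op": "play_rows", "data": {"steps": "0 0.06 0 0 0 0 0;0 0.06 0 0 0 0 0;0 0 0 0 0 0 0;0 0.06 0 0 0 0 0;0 0 0 0 0 0 0;0 0 0 0 0 0 0;0 0 0 0 0 0 0;0 0 0 0 0 0 0"}}

```text
t: 10.75
tcp_pos: [0.5987, 0.1053, 0.0075]
ee_rot: [-0.0, 0.058, 0.998, -0.0]
contact_force: [-0.1, -0.0, -0.3]
finger_gap: -0.0
finger_force: 0.0
```

>>> {"op": "play_rows", "data": {"steps": "0.01 0.06 0 0 0 0 0;0 0.06 0 0 0 0 0;0 0.06 0 0 0 0 0;0 0 0 0 0 0 0;0 0 0 0 0 0 0;0 0 0 0 0 0 0;0 0 0 0 0 0 0;0 0 0 0 0 0 0"}}

```text
t: 11.55
tcp_pos: [0.5992, 0.1071, 0.0078]
ee_rot: [0.0, 0.058, 0.998, -0.002]
contact_force: [-2.4, -25.6, 5.6]
finger_gap: 0.0001
finger_force: 13.0
```

>>> {"op": "play_rows", "data": {"steps": "-0.06 -0.48 0 0 0 0 0;0 0 0.8 0 0 0 0;0 0 0.8 0 0 0 0;0 0 0.8 0 0 0 0;-0.9 0 0 0 0 0 0;-0.9 0 0 0 0 0 0;-0.9 0 0 0 0 0 0;-0.9 0 0 0 0 0 0"}}

```text
t: 12.35
tcp_pos: [0.5066, 0.0979, 0.0675]
ee_rot: [0.0, 0.058, 0.998, 0.0]
contact_force: [-0.5, -0.3, 0.9]
finger_gap: 0.0
finger_force: 0.0
```

>>> {"op": "play_rows", "data": {"steps": "-0.9 -0.17 0 0 0 0 0;-0.9 -0.17 0 0 0 0 0;-0.8 -0.17 0 0 0 0 0;0 0 0 0 0 0 0;0 0 -0.8 0 0 0 0;0 0 -0.8 0 0 0 0;0 0 -0.4 0 0 0 0;0 0 -0.4 0 0 0 0"}}

```text
t: 13.15
tcp_pos: [0.4428, 0.0852, 0.0071]
ee_rot: [-0.0, 0.058, 0.998, -0.0]
contact_force: [-0.5, -0.8, -0.5]
finger_gap: -0.0
finger_force: 0.0
```

```bash
python3 -c "
from h import *
obs('e')"
```

```text
tcp [442.1  85.1   5.8] sq [-171.6 -100.7] F [-1.8 -0.1 -2.3]
long 304 sq [-15.4 -23.5] size [47.9 29.8] rel yaw -0.1
short 43 sq [-118.1  -93.1] size [ 8.4 25.3] rel yaw 7.0
```

View pics/e.png

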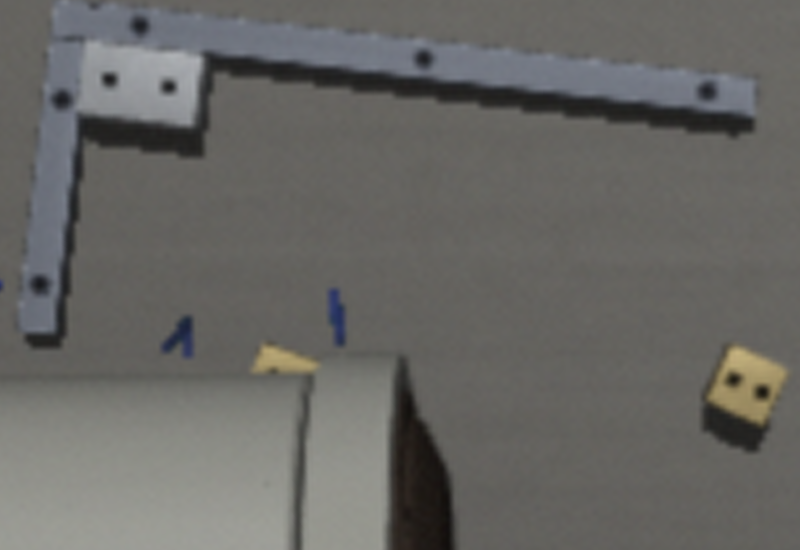

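The long block sits home in the corner at (140,85), measured at (-15.4, -23.5) with yaw about 0. Next is the short block.

>>> {"op": "play_rows", "data": {"steps": "0.3 -0.034 0 0 0 0 0;0.3 -0.034 0 0 0 0 0;0.3 -0.034 0 0 0 0 0;0.3 -0.034 0 0 0 0 0;0.4 -0.046 0 0 0 0 0;0.4 -0.046 0 0 0 0 0;0.4 -0.046 0 0 0 0 0;0.4 -0.046 0 0 0 0 0"}}

```text
t: 14.0
tcp_pos: [0.5134, 0.077, 0.0075]
ee_rot: [-0.0, 0.058, 0.998, -0.0]
contact_force: [-1.2, 1.6, 1.6]
finger_gap: -0.0002
finger_force: 0.6
```

>>> {"op": "play_rows", "data": {"steps": "0.35 -0.04 0 0 0 0 0;0.35 -0.04 0 0 0 0 0;0.35 -0.04 0 0 0 0 0;0.3 -0.035 0 0 0 0 0;0.25 -0.03 0 0 0 0 0;0.15 -0.02 0 0 0 0 0;0 0 0 0 0 0 0;0 0 0 0 0 0 0"}}

```text
t: 14.8
tcp_pos: [0.5561, 0.072, 0.0075]
ee_rot: [-0.0, 0.058, 0.998, -0.0]
contact_force: [-0.6, 0.2, -0.9]
finger_gap: -0.0001
finger_force: 0.0
```

>>> {"op": "play_rows", "data": {"steps": "0.15 -0.017 0 0 0 0 0;0.15 -0.017 0 0 0 0 0;0.1 -0.01 0 0 0 0 0;0.08 -0.01 0 0 0 0 0;0.08 -0.01 0 0 0 0 0;0.06 -0.005 0 0 0 0 0;0 0 0 0 0 0 0;0 0 0 0 0 0 0"}}

```text
t: 15.6
tcp_pos: [0.5718, 0.0702, 0.0075]
ee_rot: [-0.0, 0.058, 0.998, -0.0]
contact_force: [0.4, 0.3, -0.2]
finger_gap: -0.0002
finger_force: 0.0
```

>>> {"op": "play_rows", "data": {"steps": "0.06 -0.007 0 0 0 0 0;0.06 -0.007 0 0 0 0 0;0.06 -0.007 0 0 0 0 0;0.05 -0.005 0 0 0 0 0;0 0 0 0 0 0 0;0 0 0 0 0 0 0;0 0 0 0 0 0 0;0 0 0 0 0 0 0"}}

```text
t: 16.4
tcp_pos: [0.5775, 0.0696, 0.0075]
ee_rot: [-0.0, 0.057, 0.998, -0.0]
contact_force: [-0.5, -0.3, -0.4]
finger_gap: -0.0002
finger_force: 0.0
```

>>> {"op": "play_rows", "data": {"steps": "0.06 -0.007 0 0 0 0 0;0 0 0 0 0 0 0;0.04 -0.005 0 0 0 0 0;0 0 0 0 0 0 0;0 0 0 0 0 0 0;0 0 0 0 0 0 0;0 0 0 0 0 0 0;0 0 0 0 0 0 0"}}

```text
t: 17.2
tcp_pos: [0.58, 0.0693, 0.0075]
ee_rot: [0.0, 0.058, 0.998, -0.0]
contact_force: [-0.6, 0.0, -0.2]
finger_gap: -0.0001
finger_force: 0.0
```

No force where I expected it, so I'll check with the scene camera.

```bash
python3 -c "
from h import *
obs('f')
from station import arm
s=arm.snapshot('wrist');cv2.imwrite('pics/fw.png',s['image'][:,:,::-1])
i=arm.snapshot('scene')['image'][110:310,140:340,::-1]
cv2.imwrite('pics/fs.png',np.hstack([cv2.resize(i,(420,420)),s['image'][:,90:470,::-1]]))"
```

```text
tcp [580.   69.3   7.5] sq [ -32.9 -100.5] F [-0.3  1.5 -0.1]
```

View pics/fs.png

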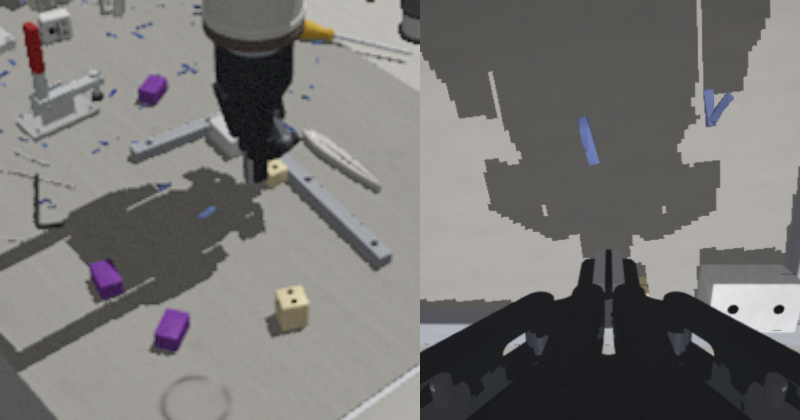

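The short block is in front of the fingers, at (275,172) in the left image, next to the strip. I'll keep pressing slowly.

>>> {"op": "play_rows", "data": {"steps": "0.04 -0.005 0 0 0 0 0;0 0 0 0 0 0 0;0.04 -0.005 0 0 0 0 0;0 0 0 0 0 0 0;0.04 -0.005 0 0 0 0 0;0 0 0 0 0 0 0;0 0 0 0 0 0 0;0 0 0 0 0 0 0"}}

```text
t: 18.15
tcp_pos: [0.581, 0.0693, 0.0074]
ee_rot: [-0.002, 0.057, 0.998, 0.0]
contact_force: [-20.2, 2.1, 14.2]
finger_gap: -0.0
finger_force: 10.2
```

>>> {"op": "play_rows", "data": {"steps": "-0.4 0.046 0 0 0 0 0;-0.4 0.046 0 0 0 0 0;-0.09 -0.8 0 0 0 0 0;-0.09 -0.8 0 0 0 0 0;0.5 -0.06 0 0 0 0 0;0.5 -0.06 0 0 0 0 0;0.4 -0.045 0 0 0 0 0;0 0 0 0 0 0 0"}}

```text
t: 18.95
tcp_pos: [0.5942, 0.027, 0.0075]
ee_rot: [0.0, 0.058, 0.998, -0.0]
contact_force: [-1.0, -0.3, -0.0]
finger_gap: -0.0002
finger_force: 0.0
```

```bash
python3 -c "
from h import *
obs('g')"
```

```text
tcp [593.4  27.2   7.3] sq [ -14.7 -140.9] F [ 0.2 -0.5 -0.2]
```

>>> {"op": "play_rows", "data": {"steps": "0.035 0.3 0 0 0 0 0;0.035 0.3 0 0 0 0 0;0.035 0.3 0 0 0 0 0;0.035 0.3 0 0 0 0 0;0.02 0.2 0 0 0 0 0;0.02 0.15 0 0 0 0 0;0.01 0.1 0 0 0 0 0;0 0 0 0 0 0 0"}}

```text
t: 19.8
tcp_pos: [0.5983, 0.0686, 0.0075]
ee_rot: [-0.0, 0.057, 0.998, -0.0]
contact_force: [0.1, -0.8, 0.9]
finger_gap: -0.0
finger_force: 0.0
```

>>> {"op": "play_rows", "data": {"steps": "0.01 0.08 0 0 0 0 0;0 0.06 0 0 0 0 0;0 0.06 0 0 0 0 0;0 0 0 0 0 0 0;0 0 0 0 0 0 0;0 0 0 0 0 0 0;0 0 0 0 0 0 0;0 0 0 0 0 0 0"}}

```text
t: 20.6
tcp_pos: [0.5986, 0.073, 0.0076]
ee_rot: [0.0, 0.058, 0.998, -0.0]
contact_force: [0.1, -5.4, 0.0]
finger_gap: -0.0002
finger_force: 2.5
```

Contact. One small extra press, then I'll retreat and look.

>>> {"op": "play_rows", "data": {"steps": "0 0.04 0 0 0 0 0;0 0.04 0 0 0 0 0;0 0 0 0 0 0 0;0 0 0 0 0 0 0;0 -0.12 0 0 0 0 0;-0.06 -0.4 0 0 0 0 0;0 0 0.9 0 0 0 0;0 0 0.9 0 0 0 0"}}

```text
t: 21.4
tcp_pos: [0.5965, 0.0618, 0.0526]
ee_rot: [-0.001, 0.058, 0.998, 0.0]
contact_force: [-0.2, 0.7, 0.2]
finger_gap: -0.0003
finger_force: 0.0
```

>>> {"op": "play_rows", "data": {"steps": "-0.9 0 0.9 0 0 0 0;-0.9 0 0.5 0 0 0 0;-0.9 0 0 0 0 0 0;-0.9 0 0 0 0 0 0;-0.9 0 0 0 0 0 0;-0.9 0 0 0 0 0 0;-0.9 0 0 0 0 0 0;0 0 0 0 0 0 0"}}

```text
t: 22.2
tcp_pos: [0.4375, 0.0623, 0.0876]
ee_rot: [-0.0, 0.057, 0.998, 0.0]
contact_force: [1.0, -0.4, -0.1]
finger_gap: -0.0002
finger_force: 0.0
```

```bash
python3 -c "
from h import *
obs('i')"
```

```text
tcp [439.   62.3  87.9] sq [-172.1 -123.8] F [1.  0.  0.2]
long 297 sq [-15.4 -23.7] size [48.5 29.6] rel yaw 0.1
short 144 sq [-10.9 -64.6] size [33.4 21.6] rel yaw -1.3
```

View pics/i.png

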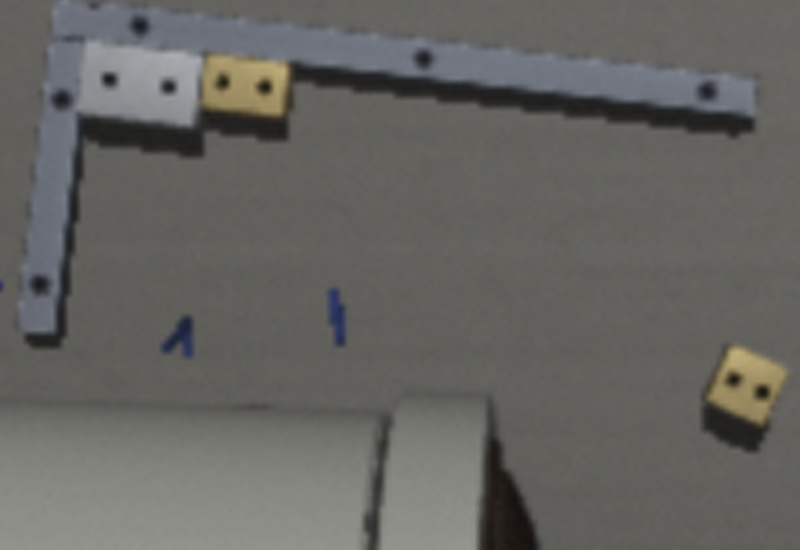

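Both blocks are home. The larger is at (140,85) in the corner, and the smaller at (247,85) touches its end and the long strip. Handing in.

```bash
python3 -c "
from station import arm
print(arm.hand_in())"
```

```text
the job is handed in; nothing more can be done
None
```

I pushed both blocks home and handed the job in at about 22 s; no verdict came back. In the last top view the larger block was at (-15.4, -23.7) mm and the smaller at (-10.9, -64.6) mm in the square's frame, both inside the limits and within about 1.3° (0.02 rad) of the strip.

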